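Move the spice tins from the carousel to the rack

ROBOT

A 7-joint arm with a two-finger parallel gripper is mounted at the origin on a cart in front of the work surface, level with it; the furniture and walls round the work are solid. World frame = base frame: x ahead of the robot, y to its left, z up, the work surface at z = 0. Lengths are in m, angles in rad, forces in N, time in s.
With the tool pointing down it reaches from about 0.4 to 0.85 m from the base axis. Payload 10.4 kg.
Tool frame: the origin (TCP) lies midway between the tips of the shut fingers; the grasp point (between the pads) lies 19 mm behind it (manip.grasp_offset is the distance from the TCP to the grasp point, in m); z points along the fingers, y is the line along which they close (so a half turn about z gives the same grasp; the last joint's range is limited). The gripper opens to 85 mm and grips with 20 to 120 N. Pads are 22 mm wide; open, the fingers measure 114 mm over their backs; the gripper's body (76 mm by 85 mm) begins 54 mm behind the grasp point. The pads swing forward as they close: fully open they stand 13 mm farther back than shut.
Start: joints at [-1.201, 0.332, -0.065, 1.46, 0.022, 1.35, -0.088], TCP at [0.239, 0.577, 0.231] pointing down, gripper open.
Joint ranges: [-2.6, 2.6], [-0.5, 2.12], [-1.47, 1.34], [0.16, 2.42], [-1.27, 4.41], [0.06, 2.06], [-2.6, 2.6]. Speed limits (rad/s): [2.22, 2.22, 2.79, 2.79, 3.14, 3.14, 3.14].

INTERFACE

Orientations are given as a unit quaternion [x, y, z, w].
In Python, from workcell import manip gives the robot as it stands.
- The arm moves only by the tool jog_arm, called after "Request:" by a JSON object that holds its "method" and its "body", one argument or row to a line. Schema: {"type":"object","properties":{"moves":{"type":"array","items":{"type":"array","prefixItems":[{"type":"array","items":{"type":"number"},"minItems":3,"maxItems":3},{"type":"array","items":{"type":"number"},"minItems":3,"maxItems":3},{"type":"number"}],"minItems":3,"maxItems":3},"minItems":1,"maxItems":20},"force":{"type":"number"},"only":{"type":"string"},"quiet":{"type":"boolean"},"lines":{"type":"string"}},"required":["moves"],"additionalProperties":false}. moves is a list of rows, 1 to 20 of them, each written [[rx, ry, rz], [dx, dy, dz], opening]: a rotation vector rx, ry, rz in shares of 4 rad (1.0 is 4 rad), then dx, dy, dz in parts of the range, where 1.0 means 100 cm, then the opening from 0.0 (shut) to 1.0 (fully open); each row is the pose to reach, as a shift and turn from the pose commanded when the call began, along the tool's axes at that moment; what a row does not reach only later rows make up. A row lasts 1/8 s, in which the tool goes at most 0.0625 m and 0.188 rad, less where a joint would pass 70% of its speed; a pose out of reach is approached as far as the arm can. The fingers move at their own pace and stop on an object; force is the grip in N (left out, the last holds). Time passes only in rows, so rows that do not move let the fingers close. The tool returns the time, the measured TCP pose, the force, the opening and the grip force at its end. only (a regular expression) keeps the lines of the reply that match it, lines (a string "A,B") keeps lines A to B, and quiet returns only ok. No shift or turn number may pass 1 either way. Input that does not fit is refused with a message, and nothing moves.
- manip.get_obs(): the state, without advancing time (a new reading comes with each control period).
- manip.camera(name): name is "scene" or "top"; returns the picture (420x560x3 uint8, blue, green, red); there is no depth.
- manip.calibration(name): a dict with "fx", "fy", "cx", "cy" (pixels), "k1" (the pictures are not rectified: a ray, as slopes to the right and down, at radius r is drawn at 1 + k1 r^2 times it, then the intrinsics apply), "world_from_camera" (4x4, takes a point from camera to world coordinates). Camera axes: x right, y up, looking along -z (the intrinsics and any distortion apply to the point x, -y, -z); pixel columns grow to the right and rows downward; lengths in m; the calibration is good to about 2 mm. A picture is of the moment at which its call begins. calibration takes no time and is no camera call.
- manip.hand_in(): hands the job in; it is judged then, once.
The state is a dict: "clock": time; "joint_pos": joint angles; "joint_velocities": joint speeds; "tau": joint torques, N m; "position": TCP position; "ee_rot": TCP orientation; "ft_force": force on the tool from outside, world axes, zero at the start; "torque": the same for the moment, N m; "grip_width": opening from 0.0 (shut) to 1.0 (fully open); "grasp_force": force on a finger pad.
Only numpy, scipy, OpenCV 4.12 (cv2) and the standard library are available. Lean on these libraries where they do the work, as an engineer would, in place of code of your own. Each camera call takes 0.05 s, during which the arm holds its last target. There are 200 camera calls.

TASK

Clear the spice carousel: take every green-lidded spice tin that stands on its turntable, pushing the turntable gently round by the posts on its rim to bring each tin out from under the wire shelf to the open front, and stand the tins upright in one row in the wooden rack, against its fixed end wall; then push the rack's sliding end stop up so that the row is snug, with no gaps. Leave the red kitchen timer standing on the turntable and finish with the turntable turned so that the timer faces straight out of the open front, in line with the red disc on the shelf's front wire. Leave the other things on the worktop alone.

Things in the scene. Friction and masses are not known exactly. Their poses are not given: they have to be found in the camera images.
- wire_shelf: fixed wire shelf over the back half of the carousel. Origin: on the worktop (z = 0) under the carousel's axis; its -x axis points straight out of the open front. Front wire (8 mm thick) along y at x = 5 mm, 205 mm high, red disc at y = 0; legs at y = +-190 mm, x = 5 and 175 mm; wires 47 mm apart cover x = 5 to 175 mm, so from above only what is in front of the front wire can be reached
- carousel: round wooden turntable 310 mm across on a vertical axis, turns endlessly both ways, light friction (0.12 N m), stops when not pushed. Origin: on the axis at z = 0; frame turns with it. Flat deck at z = 30 mm, hub 68 mm across, 24 mm above the deck. Five places (flat discs) on a circle of 95 mm radius at 180 + 72 k degrees in its frame; the one at 180 (its -x axis) is blue, the timer's
- post_0 (a point): top of one of the five upright push posts on the turntable's rim: 10 mm thick, from the deck up to a 15 mm wooden ball, top at z = 127 mm; the point is at z = 120 mm, 145 mm from the axis. The posts stand halfway between the places, at 216 + 72 k degrees in the carousel's frame; this is the one at 216
- front_spot (a point): point at deck level (z = 30 mm), 95 mm in front of the axis, where a thing stands when it faces straight out of the open front (fixed to the wire shelf)
- timer: round kitchen timer, red dome on a white base, 66 mm across, 41 mm tall, standing on the turntable's blue disc; origin: centre of its underside, z up. It stays on the turntable
- tin_a: round spice tin with a green lid and a coloured band (red), 58 mm across and 60 mm tall, about 0.16 kg; origin: centre of its underside, z up. It starts on the turntable; in some starts this tin is absent
- tin_b: round spice tin with a green lid and a coloured band (yellow), 58 mm across and 60 mm tall, about 0.16 kg; origin: centre of its underside, z up. It starts on the turntable; in some starts this tin is absent
- tin_c: round spice tin with a green lid and a coloured band (brick red-brown), 58 mm across and 60 mm tall, about 0.16 kg; origin: centre of its underside, z up. It starts on the turntable; in some starts this tin is absent
- tin_d: round spice tin with a green lid and a coloured band (white), 58 mm across and 60 mm tall, about 0.16 kg; origin: centre of its underside, z up. It starts on the turntable; in some starts this tin is absent
- rack: fixed light wooden rack, 400 mm long along its y axis, 88 mm wide. Origin: centre of its underside, on the worktop. Floor 10 mm up; a channel 64 mm wide runs along y at x = 0 between two side rails (8 mm thick) with tops 40 mm above the worktop. Fixed end wall at the +y end: inner face at y = 185 mm, 14 mm thick, top 75 mm up. The tins go between this wall and the end stop
- end_stop (a joint): travel of the sliding end stop towards the fixed end wall, m: 0 fully open, at most 0.22. It needs about 2 N and stays where it is left
- stop_face (a point): middle of the end stop's inner face, 50 mm above the worktop; axes as the rack's. The stop is a dark wooden upright plate, 62 mm wide, 12 mm thick, top 79 mm above the worktop; inner face at rack y = -150 mm + joint value; outer face 12 mm farther to -y, free to be pushed
- mug: dark grey mug 85 mm tall, a bystander; origin: centre of its underside
- tea_box: blue tea box 72x145x104 mm, a bystander; origin: centre of its underside
- lemon: yellow lemon 83 mm long, 58 mm high, a bystander; origin: its underside
- apple: apple, 80 mm, a bystander; origin: its underside

How it is judged:
By the outcome, as a careful person would: the job done as asked, in the order asked, and still so for the second after the job is handed in, with the robot touching nothing.
Of tin_a, tin_b, tin_c, tin_d only 3 to 4 are there at a start; the rules pass over those that are not, and their reading is None.
At some moment in a run one of tin_a, tin_b, tin_c, tin_d may be knocked a few centimetres aside while the robot is not near it.
It also fails if it takes over 210 s, if anything falls off the work surface, if the arm or the gripper's body presses on something with over 40 N, if the wrist force passes 120 N, or if a joint passes its speed limit or range.

## Working session

There is one attempt and no reset: what is moved stays moved. The work goes in short steps, Python scripts to look and compute and a tool call to move; the robot and the scene stay as the last step left them, time stands still between calls to the robot, and variables do not carry over. Pictures are saved under pics/ and viewed, at most 14 in all, crops included, and the job is handed in when it is done.

```bash
ls; mkdir -p pics
```

Run:
```python
from workcell import manip
import cv2
for n in("scene","top"):
    cv2.imwrite(f"pics/{n}0.png",manip.camera(n)); print(manip.calibration(n))
print(manip.get_obs())
```

```text
pics
workcell.py
{'fx': 410.90162941455856, 'fy': 410.90162941455856, 'cx': 279.21566340862717, 'cy': 210.06950279761585, 'k1': 0.0307882779501603, 'world_from_camera': array([[ 0.60599597,  0.5907716 , -0.53268921, -0.2416389 ],
       [-0.79543973,  0.44442387, -0.41202312, -0.6670896 ],
       [-0.00667176,  0.67340652,  0.73924228,  1.16606341],
       [ 0.        ,  0.        ,  0.        ,  1.        ]])}
{'fx': 393.3333924839597, 'fy': 393.3333924839597, 'cx': 284.26528024627527, 'cy': 213.05076776630102, 'k1': 0.022470022795382964, 'world_from_camera': array([[ 0.00582542,  0.99156079, -0.12951166,  0.42307553],
       [-0.99992763,  0.00713933,  0.00968319, -0.04336518],
       [ 0.0105261 ,  0.12944588,  0.99153062,  1.20149401],
       [ 0.        ,  0.        ,  0.        ,  1.        ]])}
{'clock': 0.1, 'joint_pos': array([-1.20064227,  0.33280612, -0.06469576,  1.46083646,  0.02161402,
        1.3499167 , -0.08850613]), 'joint_velocities': array([ 9.81416160e-04, -2.88369513e-03, -1.48375786e-03,  4.53734487e-05,
        7.12641006e-04, -1.41885947e-03, -5.88044954e-04]), 'tau': array([ 1.88653721e-03, -6.26741409e+01,  4.93405585e-02, -3.92434001e+01,
        1.62880006e-02,  6.82015641e-03,  4.12472787e-05]), 'position': array([0.23909125, 0.57710076, 0.23060706]), 'ee_rot': array([ 1.95111492e-01,  9.80780863e-01, -6.29223293e-04, -8.82048586e-05]), 'ft_force': array([ 0.19286701, -0.45450219, -0.68455501]), 'torque': array([0.0230037 , 0.0256231 , 0.02964531]), 'grasp_force': 0.0, 'grip_width': 0.9987748993077074}
```

View pics/scene0.png

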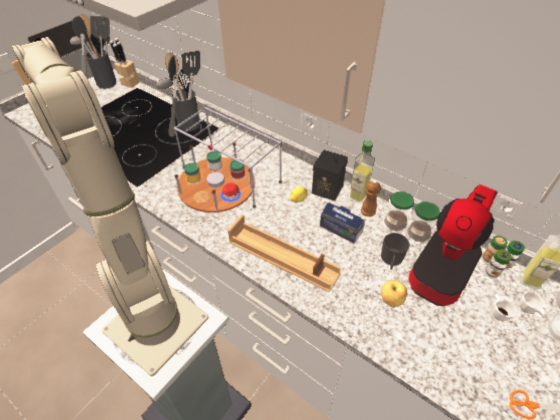

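View pics/top0.png

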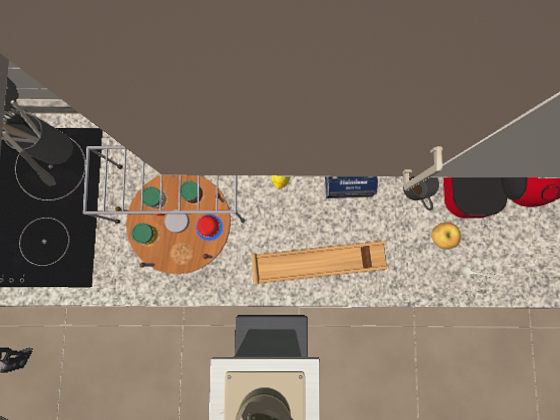

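The scene picture shows the carousel near (215,185), with three green-lidded tins and the timer, and the rack near (283,255). In the top picture the tins are at (143,234), (151,197) and (190,190). The timer is at (208,226), there is an empty place at (182,253), and the rack runs from (255,268) to (385,255) with its end stop at the right.

Create h.py:
```python
import numpy as np, cv2
from workcell import manip
from scipy.spatial.transform import Rotation as R
def ray(n,px):
    c=manip.calibration(n); p=np.atleast_2d(px).astype(float)
    d=(p-[c['cx'],c['cy']])/[c['fx'],c['fy']]; u=d.copy()
    for _ in range(20): u=d/(1+c['k1']*(u**2).sum(1,keepdims=True))
    T=c['world_from_camera']; return T[:3,3],np.c_[u[:,0],-u[:,1],-np.ones(len(u))]@T[:3,:3].T
def at_z(n,px,z):
    o,d=ray(n,px); return o+d*((z-o[2])/d[:,2])[:,None]
def proj(n,P):
    c=manip.calibration(n); T=c['world_from_camera']
    q=(np.atleast_2d(P)-T[:3,3])@T[:3,:3]; u=np.c_[q[:,0],-q[:,1]]/-q[:,2:]
    return u*(1+c['k1']*(u**2).sum(1,keepdims=True))*[c['fx'],c['fy']]+[c['cx'],c['cy']]
def crop(n,x0,y0,x1,y1,s,f,im=None):
    im=manip.camera(n) if im is None else im
    cv2.imwrite(f,cv2.resize(im[y0:y1,x0:x1],None,fx=s,fy=s,interpolation=cv2.INTER_CUBIC)); return im
def delta(P):
    "shift to world point P in the tool's axes (measured pose)"
    o=manip.get_obs(); return R.from_quat(o['ee_rot']).inv().apply(np.array(P)-o['position'])
```

Run:
```python
from h import *
a=cv2.imread('pics/top0.png')
crop('top',78,140,248,285,4.5,'pics/c1.png',a)
crop('top',245,235,395,290,5,'pics/c2.png',a)
```

```text
(no output)
```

View pics/c1.png

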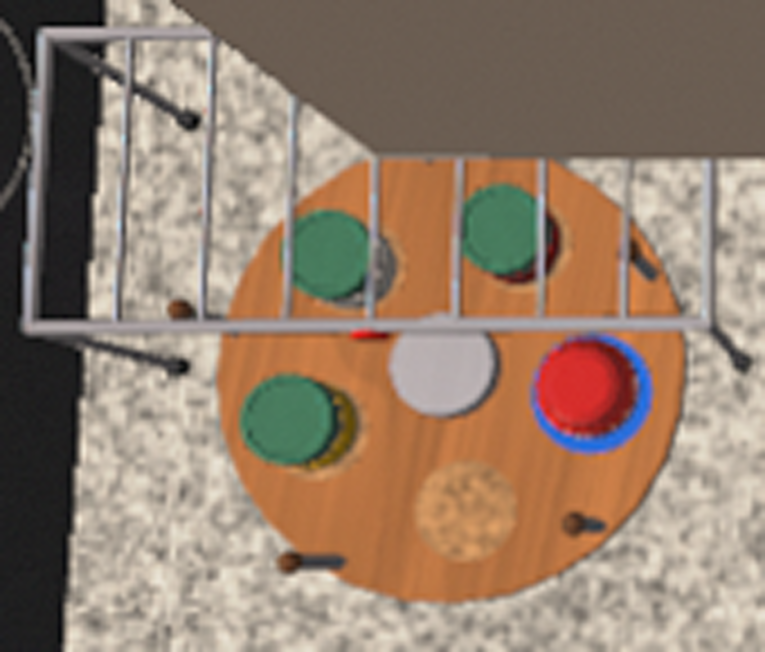

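View pics/c2.png

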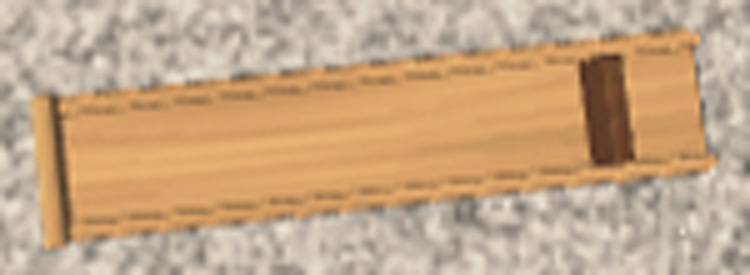

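Run:
```python
from h import *
np.set_printoptions(precision=4,suppress=True)
f=lambda x,y,z:at_z('top',[[(x+.5)/4.5-.5+78,(y+.5)/4.5-.5+140]],z)[0]
g=lambda x,y,z:at_z('top',[[(x+.5)/5-.5+245,(y+.5)/5-.5+235]],z)[0]
hub=f(443,366,.054); print('hub',hub,'rimL/R/B',f(218,380,.03),f(686,380,.03),f(445,604,.03))
L,Rr=f(25,326,.205),f(712,324,.205); print('wire',L,Rr,(L+Rr)/2,'disc',f(370,333,.2))
for n,x,y,z in[('empty',466,511,.03),('blue',592,393,.03),('timer',586,386,.071),('ty',289,419,.09),('tw',330,254,.09),('tr',502,229,.09),('p',289,562,.124),('p',574,523,.124),('p',180,309,.124)]:
    p=f(x,y,z); d=p-hub; print(n,p,np.hypot(*d[:2]),np.degrees(np.arctan2(d[1],d[0])))
A=[g(33,97,.075),g(45,247,.075)];B=[g(53,95,.075),g(65,245,.075)];C=[g(697,33,.04),g(714,170,.04)]
print('wall',A,B,'end',C)
print('stop top',g(580,62,.079),g(596,165,.079),g(622,55,.079),g(634,163,.079))
```

```text
hub [0.5474 0.2614 0.054 ] rimL/R/B [0.5398 0.4148 0.03  ] [0.5418 0.1069 0.03  ] [0.3942 0.2599 0.03  ]
wire [0.5521 0.4552 0.205 ] [0.5561 0.0705 0.205 ] [0.5541 0.2629 0.205 ] disc [0.5502 0.2645 0.2   ]
empty [0.4545 0.2488 0.03  ] 0.09376939992018314 -172.25591149078178
blue [0.5327 0.1689 0.03  ] 0.09369544935227536 -99.04049919565026
timer [0.5333 0.1654 0.071 ] 0.09702542397165187 -98.3503524852818
ty [0.5096 0.346  0.09  ] 0.09272402542669164 114.09149229681809
tw [0.6143 0.3258 0.09  ] 0.09288566135431699 43.91555266834605
tr [0.6313 0.2182 0.09  ] 0.09439724633995114 -27.26149257154088
p [0.4211 0.3295 0.124 ] 0.14352786393437109 151.66896364264318
p [0.4451 0.1602 0.124 ] 0.1438956222135853 -135.31615683944062
p [0.5737 0.4035 0.124 ] 0.14448804743202953 79.5120690673636
wall [array([0.452 , 0.0391, 0.075 ]), array([0.368 , 0.0309, 0.075 ])] [array([0.4532, 0.0277, 0.075 ]), array([0.3692, 0.0196, 0.075 ])] end [array([ 0.4931, -0.3498,  0.04  ]), array([ 0.413 , -0.3575,  0.04  ])]
stop top [ 0.4737 -0.2724  0.079 ] [ 0.4157 -0.2803  0.079 ] [ 0.4779 -0.2964  0.079 ] [ 0.4169 -0.3018  0.079 ]
```

Create model.py:
```python
from h import *
def rackpts(cx,cy,yaw):
    c,s=np.cos(yaw),np.sin(yaw)
    l=np.array([[-44,199,75],[44,199,75],[44,185,75],[-44,185,75],[-44,-200,40],[44,-200,40],[44,185,40],[-44,185,40],[-44,199,0],[-44,-200,0]])/1e3
    return l@np.array([[c,s,0],[-s,c,0],[0,0,1]])+[cx,cy,0]
def shelf(cx,cy,yaw):
    c,s=np.cos(yaw),np.sin(yaw)
    l=np.array([[5,190,205],[5,-190,205],[5,190,0],[5,-190,0],[5,0,205]])/1e3
    return l@np.array([[c,s,0],[-s,c,0],[0,0,1]])+[cx,cy,0]
```

Run:
```python
from model import *
im=cv2.imread('pics/scene0.png');s=4
def big(im,x0,y0,x1,y1,n,objs):
    o=cv2.resize(im[y0:y1,x0:x1],None,fx=s,fy=s,interpolation=cv2.INTER_CUBIC)
    for P,E in objs:
        q=((proj(n,P)-[x0,y0]+.5)*s-.5)
        for a,b in E: cv2.line(o,tuple(q[a].astype(int)),tuple(q[b].astype(int)),(255,0,255),1)
    return o
E1=[(0,1),(1,2),(2,3),(3,0),(3,4),(2,5),(4,5),(0,8),(8,9),(9,4)]
o=[(rackpts(.4305,-.160,.107),E1),(shelf(.548,.262,.01),[(0,1),(0,2),(1,3)])]
t=cv2.imread('pics/top0.png')
a=big(im,165,115,345,290,'scene',o); cv2.imwrite('pics/m1.png',cv2.resize(a,None,fx=.85,fy=.85))
cv2.imwrite('pics/m2.png',big(t,225,200,395,290,'top',o))
```

```text
(no output)
```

View pics/m1.png

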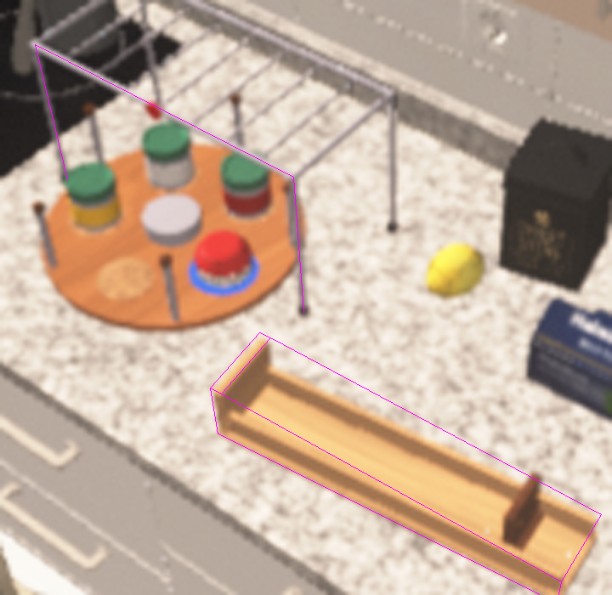

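View pics/m2.png

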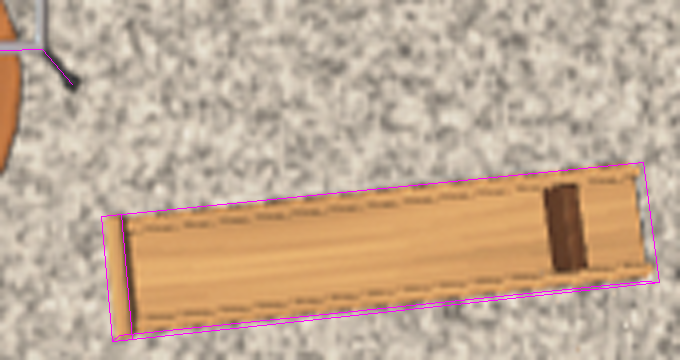

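The overlays show the shelf model on its wires within about 1 px. The rack model runs about 1–3 px over at its right end, for example (643,162) drawn against (638,168) seen. I'll fit the rack silhouette in both views.

Run:
```python
from h import *
from scipy.optimize import minimize
S=4; ROI={'top':(235,225,400,300),'scene':(215,205,350,300)}; M={}
for n,(x0,y0,x1,y1) in ROI.items():
    im=cv2.imread(f'pics/{n}0.png')[y0:y1,x0:x1]; im=cv2.resize(im,None,fx=S,fy=S,interpolation=cv2.INTER_CUBIC)
    h=cv2.cvtColor(im,cv2.COLOR_BGR2HSV); m=((h[...,0]<25)&(h[...,1]>85)).astype(np.uint8)
    m=cv2.morphologyEx(m,cv2.MORPH_CLOSE,np.ones((25,25)))
    k,l,st,_=cv2.connectedComponentsWithStats(m); M[n]=(l==1+st[1:,4].argmax()).astype(np.uint8)
box=lambda a,b,c,d,h:np.array([[x,y,z] for x in(a,b) for y in(c,d) for z in(0,h)])/1e3
parts=[box(-44,44,-200,199,40),box(-44,44,185,199,75)]
def sil(p,n):
    c,s=np.cos(p[2]),np.sin(p[2]); x0,y0,x1,y1=ROI[n]; m=np.zeros_like(M[n])
    for l in parts:
        P=l@np.array([[c,s,0],[-s,c,0],[0,0,1]])+[p[0],p[1],0]
        q=(proj(n,P)-[x0,y0]+.5)*S-.5
        cv2.fillConvexPoly(m,cv2.convexHull(np.round(q*16).astype(np.int32)),1,shift=4)
    return m
def cost(p,ns=('top','scene')): return sum((sil(p,n)!=M[n]).sum() for n in ns)/1000
for ns in(('top',),('scene',),('top','scene')):
    r=minimize(cost,[.43,-.158,.107],args=(ns,),method='Nelder-Mead',options=dict(initial_simplex=np.array([.43,-.158,.107])+np.array([[0,0,0],[.01,0,0],[0,.01,0],[0,0,.04]]),xatol=1e-4,fatol=1e-3))
    print(ns,r.x,r.fun,[ (int(M[n].sum()),int(sil(r.x,n).sum())) for n in ns])
```

```text
('top',) [ 0.43324209 -0.16086221  0.11823042] 4.745 [(62310, 67045)]
('scene',) [ 0.42966732 -0.15926772  0.10888608] 4.989 [(48985, 53678)]
('top', 'scene') [ 0.43143162 -0.15990416  0.10730879] 9.636 [(62310, 67113), (48985, 53564)]
```

```bash
python3 -c "
from h import *
print(delta([.42,.385,.20]).round(4))"
```

```text
[-0.2407 -0.1082  0.0308]
```

Units first: turns go in shares of 4 rad. So 1.07 rad / 4 = 0.2675.

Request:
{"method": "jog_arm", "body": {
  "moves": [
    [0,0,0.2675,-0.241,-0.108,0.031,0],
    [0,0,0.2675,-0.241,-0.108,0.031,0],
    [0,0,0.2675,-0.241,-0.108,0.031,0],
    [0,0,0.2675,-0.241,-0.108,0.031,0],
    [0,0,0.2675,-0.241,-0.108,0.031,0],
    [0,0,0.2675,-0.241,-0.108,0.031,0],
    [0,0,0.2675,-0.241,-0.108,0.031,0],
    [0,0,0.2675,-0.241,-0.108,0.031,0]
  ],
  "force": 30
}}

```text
refused: moves[0]: [0, 0, 0.2675, -0.241, -0.108, 0.031, 0] is too long (schema: maxItems 3). Nothing was moved.
```

Nothing moved. I misread the format; it is rows with the three-number parts in brackets of their own. Resending.

Request:
{"method": "jog_arm", "body": {
  "moves": [
    [[0,0,0.2675],[-0.241,-0.108,0.031],0],
    [[0,0,0.2675],[-0.241,-0.108,0.031],0],
    [[0,0,0.2675],[-0.241,-0.108,0.031],0],
    [[0,0,0.2675],[-0.241,-0.108,0.031],0],
    [[0,0,0.2675],[-0.241,-0.108,0.031],0],
    [[0,0,0.2675],[-0.241,-0.108,0.031],0],
    [[0,0,0.2675],[-0.241,-0.108,0.031],0],
    [[0,0,0.2675],[-0.241,-0.108,0.031],0]
  ],
  "force": 30
}}

```text
clock: 1.1
position: [0.4201, 0.3857, 0.2001]
ee_rot: [0.666, 0.746, -0.0, -0.0]
ft_force: [-0.1, 1.0, 0.1]
grip_width: 0.001
grasp_force: 0.0
```

```bash
python3 -c "
from h import *
o=manip.get_obs();r=R.from_quat(o['ee_rot']).as_matrix();print(r.round(3),o['joint_pos'].round(2),o['clock']);print(delta([.42,.38,.1]).round(4))"
```

```text
[[-0.112  0.994 -0.   ]
 [ 0.994  0.112 -0.   ]
 [-0.    -0.    -1.   ]] [-0.99  0.23  0.19  1.66 -0.05  1.25 -0.67] 1.1
[-0.0056 -0.0007  0.1001]
```

Add to h.py:
```python
def pushway(a0,a1,n,off=.0185,z=.10,c=(.548,.262)):
    o=manip.get_obs(); r=R.from_quat(o['ee_rot']).inv(); t=np.linspace(0,1,n)
    for u in np.sin(t*np.pi/2)*.5+t*.5:
        a=np.radians(a0+(a1-a0)*u)
        print(np.round(r.apply(np.array([c[0]+.145*np.cos(a),c[1]+.145*np.sin(a)+off,z])-o['position']),3))
```

```bash
python3 -c "
from h import *
pushway(150,217,13)"
```

```text
[-0.033 -0.001  0.1  ]
[-0.048 -0.011  0.1  ]
[-0.064 -0.019  0.1  ]
[-0.081 -0.025  0.1  ]
[-0.097 -0.028  0.1  ]
[-0.114 -0.03   0.1  ]
[-0.129 -0.029  0.1  ]
[-0.143 -0.028  0.1  ]
[-0.156 -0.025  0.1  ]
[-0.168 -0.021  0.1  ]
[-0.177 -0.017  0.1  ]
[-0.186 -0.013  0.1  ]
[-0.193 -0.009  0.1  ]
```

Request:
{"method": "jog_arm", "body": {
  "moves": [
    [[0,0,0],[0,0,0.05],0],
    [[0,0,0],[0,0,0.1],0],
    [[0,0,0],[-0.02,0,0.1],0],
    [[0,0,0],[-0.033,-0.001,0.1],0],
    [[0,0,0],[-0.048,-0.011,0.1],0],
    [[0,0,0],[-0.064,-0.019,0.1],0],
    [[0,0,0],[-0.081,-0.025,0.1],0],
    [[0,0,0],[-0.097,-0.028,0.1],0],
    [[0,0,0],[-0.114,-0.03,0.1],0],
    [[0,0,0],[-0.129,-0.029,0.1],0],
    [[0,0,0],[-0.143,-0.028,0.1],0],
    [[0,0,0],[-0.156,-0.025,0.1],0],
    [[0,0,0],[-0.168,-0.021,0.1],0],
    [[0,0,0],[-0.177,-0.017,0.1],0],
    [[0,0,0],[-0.186,-0.013,0.1],0],
    [[0,0,0],[-0.193,-0.009,0.1],0],
    [[0,0,0],[-0.193,-0.009,0.1],0]
  ]
}}

```text
clock: 3.22
position: [0.4328, 0.192, 0.1003]
ee_rot: [0.668, 0.744, 0.0, 0.0]
ft_force: [-1.3, 0.1, -0.3]
grip_width: 0.002
grasp_force: 0.0
```

```bash
python3 -c "
from h import *
a=manip.camera('top');cv2.imwrite('pics/top1.png',a)
crop('top',78,140,248,285,4.5,'pics/c3.png',a)
print(delta([.36,.18,.13]).round(3))"
```

```text
[-0.005 -0.073 -0.03 ]
```

View pics/c3.png

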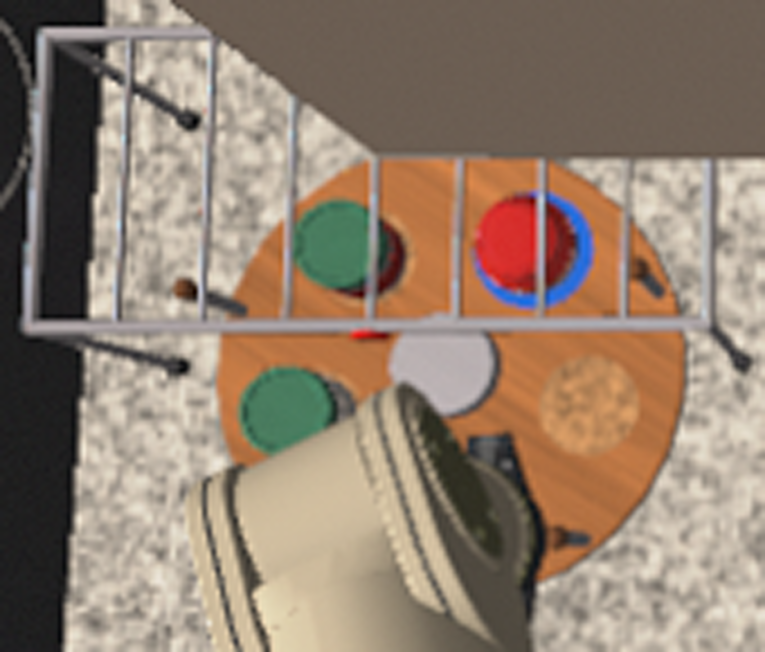

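The turntable has gone round about 65–70°. White lid is at (288,410), red-band lid at (340,245), timer disc at (533,250) and the empty place at (590,405). The yellow tin is hidden under the arm at the front.

Add to h.py:
```python
def ang(x,y,z,c=(.548,.262),s=4.5,x0=78,y0=140):
    p=at_z('top',[[(x+.5)/s-.5+x0,(y+.5)/s-.5+y0]],z)[0]; d=p[:2]-c
    return p.round(4),round(np.hypot(*d),4),round(np.degrees(np.arctan2(d[1],d[0]))%360,1)
def lids(im):
    "green lid centres (top camera): pixel, world, radius and angle about the axis"
    h=cv2.cvtColor(im,cv2.COLOR_BGR2HSV); m=cv2.inRange(h,(65,90,40),(95,255,200))
    k,l,st,ce=cv2.connectedComponentsWithStats(m)
    for i in range(1,k):
        if st[i,4]>60: print('lid',ce[i].round(1),st[i,4],ang(*ce[i],.09,s=1,x0=0,y0=0))
```

```bash
python3 -c "
from h import *
for a in [(288,410,.09),(340,245,.09),(590,405,.03),(533,250,.03)]: print(ang(*a))
lids(cv2.imread('pics/top0.png'));lids(cv2.imread('pics/top1.png'))"
```

```text
(array([0.5152, 0.347 , 0.09  ]), np.float64(0.0911), np.float64(111.1))
(array([0.6202, 0.3198, 0.09  ]), np.float64(0.0925), np.float64(38.7))
(array([0.5247, 0.1699, 0.03  ]), np.float64(0.095), np.float64(255.8))
(array([0.6285, 0.2111, 0.03  ]), np.float64(0.0952), np.float64(327.7))
lid [188.8 190.7] 259 (array([0.6308, 0.2193, 0.09  ]), np.float64(0.0931), np.float64(332.7))
lid [150.9 196.2] 266 (array([0.6138, 0.3259, 0.09  ]), np.float64(0.0918), np.float64(44.2))
lid [141.9 232.9] 314 (array([0.5092, 0.3457, 0.09  ]), np.float64(0.0923), np.float64(114.9))
lid [152.  193.9] 252 (array([0.6206, 0.3233, 0.09  ]), np.float64(0.095), np.float64(40.2))
lid [141.1 230.3] 274 (array([0.5164, 0.3485, 0.09  ]), np.float64(0.0921), np.float64(110.1))
```

Request:
{"method": "jog_arm", "body": {
  "moves": [
    [[0,0,0],[0.02,-0.01,0],0],
    [[0,0,0],[0.03,-0.05,-0.02],0],
    [[0,0,0],[0.03,-0.1,-0.05],0.5],
    [[0,0,0],[0.03,-0.1,-0.1],1]
  ]
}}

```text
clock: 3.78
position: [0.3257, 0.2106, 0.1994]
ee_rot: [0.667, 0.745, -0.002, -0.0]
ft_force: [0.8, 1.3, 0.4]
grip_width: 0.42
grasp_force: 0.0
```

```bash
python3 -c "
from h import *
a=manip.camera('top');cv2.imwrite('pics/top2.png',a);lids(a)
s=manip.camera('scene');cv2.imwrite('pics/scene2.png',s)
print(manip.get_obs()['position'])"
```

```text
lid [151.9 193.9] 253 (array([0.6206, 0.3234, 0.09  ]), np.float64(0.095), np.float64(40.2))
lid [141.5 231.1] 307 (array([0.5141, 0.3471, 0.09  ]), np.float64(0.0916), np.float64(111.7))
lid [172.3 252.4] 307 (array([0.4549, 0.2587, 0.09  ]), np.float64(0.0932), np.float64(182.1))
[0.33091413 0.2134483  0.20499456]
```

```bash
python3 -c "
from h import *
print(delta([.454,.257,.16]).round(3),delta([.454,.257,.058]).round(3))"
```

```text
[0.03  0.127 0.046] [0.029 0.126 0.148]
```

Request:
{"method": "jog_arm", "body": {
  "moves": [
    [[0,0,0],[0.015,0.06,0],1],
    [[0,0,0],[0.03,0.126,0.02],1],
    [[0,0,0],[0.03,0.126,0.046],1],
    [[0,0,0],[0.03,0.126,0.046],1]
  ],
  "force": 40
}}

```text
clock: 4.38
position: [0.4509, 0.2544, 0.1519]
ee_rot: [0.668, 0.744, -0.002, -0.0]
ft_force: [-0.2, -0.4, 0.6]
grip_width: 1.001
grasp_force: 0.0
```

```bash
python3 -c "
from h import *
print(delta([.454,.257,.058]).round(4))"
```

```text
[0.0025 0.0037 0.0939]
```

Request:
{"method": "jog_arm", "body": {
  "moves": [
    [[0,0,0],[0.002,0.003,0.05],1],
    [[0,0,0],[0.003,0.004,0.08],1],
    [[0,0,0],[0.003,0.004,0.094],1],
    [[0,0,0],[0.003,0.004,0.094],1],
    [[0,0,0],[0.003,0.004,0.094],0],
    [[0,0,0],[0.003,0.004,0.094],0],
    [[0,0,0],[0.003,0.004,0.094],0],
    [[0,0,0],[0.003,0.004,0.094],0],
    [[0,0,0],[0.003,0.004,0.094],0],
    [[0,0,0],[0.003,0.004,0.094],0]
  ],
  "force": 40
}}

```text
clock: 5.62
position: [0.4561, 0.2591, 0.062]
ee_rot: [0.668, 0.744, 0.001, -0.0]
ft_force: [-1.9, -0.5, 8.6]
grip_width: 0.668
grasp_force: 41.3
```

Request:
{"method": "jog_arm", "body": {
  "moves": [
    [[0,0,0],[0,0,-0.03],0],
    [[0,0,0],[0,0,-0.08],0],
    [[0,0,0],[0,0,-0.13],0],
    [[0,0,0],[0,0,-0.13],0],
    [[0,0,0],[0,0,-0.13],0]
  ]
}}

```text
clock: 6.25
position: [0.4552, 0.2583, 0.1902]
ee_rot: [0.668, 0.744, 0.0, -0.0]
ft_force: [0.1, 0.6, -2.0]
grip_width: 0.663
grasp_force: 43.8
```

```bash
python3 -c "
from h import *
print(delta([.4148,-.006,.19]).round(4))"
```

```text
[-2.584e-01 -6.860e-02  1.000e-04]
```

Request:
{"method": "jog_arm", "body": {
  "moves": [
    [[0,0,0],[-0.05,-0.015,0],0],
    [[0,0,0],[-0.1,-0.03,0],0],
    [[0,0,0],[-0.15,-0.04,0],0],
    [[0,0,0],[-0.2,-0.055,0],0],
    [[0,0,0],[-0.24,-0.065,0],0],
    [[0,0,0],[-0.258,-0.068,0],0],
    [[0,0,0],[-0.258,-0.068,0],0],
    [[0,0,0],[-0.258,-0.068,0],0]
  ]
}}

```text
clock: 7.25
position: [0.4156, -0.0041, 0.1899]
ee_rot: [0.667, 0.745, -0.0, -0.0]
ft_force: [0.3, -0.9, -1.1]
grip_width: 0.666
grasp_force: 43.8
```

```bash
python3 -c "
from h import *
print(delta([.4148,-.006,.085]).round(4),manip.get_obs()['joint_pos'].round(2))
crop('scene',190,170,350,290,4.5,'pics/s3.png');crop('top',215,200,345,300,5,'pics/t3.png')"
```

```text
[-0.0018 -0.0009  0.1049] [-0.65 -0.15  0.51  2.05  0.08  1.22 -0.06]
```

View pics/s3.png

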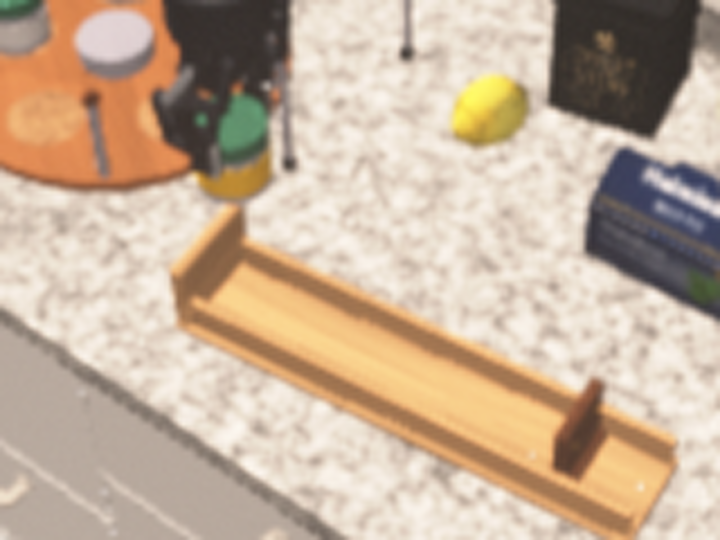

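The picture shows the yellow-banded tin held upright in the fingers near (240,150), and the rack clear below it. I'll lower it a few mm short of the wall and then slide it up.

Request:
{"method": "jog_arm", "body": {
  "moves": [
    [[0,0,0],[-0.006,-0.001,0.05],0],
    [[0,0,0],[-0.007,-0.001,0.09],0],
    [[0,0,0],[-0.007,-0.001,0.115],0],
    [[0,0,0],[-0.007,-0.001,0.125],0],
    [[0,0,0],[-0.007,-0.001,0.135],0],
    [[0,0,0],[-0.007,-0.001,0.142],0],
    [[0,0,0],[-0.007,-0.001,0.146],0],
    [[0,0,0],[-0.007,-0.001,0.146],0]
  ]
}}

```text
clock: 8.35
position: [0.4155, -0.0125, 0.0444]
ee_rot: [0.668, 0.744, 0.0, -0.0]
ft_force: [-0.2, 0.1, -1.7]
grip_width: 0.668
grasp_force: 43.8
```

Request:
{"method": "jog_arm", "body": {
  "moves": [
    [[0,0,0],[0.003,0,0.001],0],
    [[0,0,0],[0.006,0,0.001],0],
    [[0,0,0],[0.008,0,0.001],0],
    [[0,0,0],[0.008,0,0.001],0]
  ]
}}

```text
clock: 8.85
position: [0.415, -0.0074, 0.0435]
ee_rot: [0.669, 0.744, -0.001, 0.001]
ft_force: [1.9, -16.3, -0.6]
grip_width: 0.665
grasp_force: 43.9
```

Request:
{"method": "jog_arm", "body": {
  "moves": [
    [[0,0,0],[-0.003,0,0.001],0],
    [[0,0,0],[-0.003,0,0.002],0],
    [[0,0,0],[-0.003,0,0.002],1],
    [[0,0,0],[-0.003,0,0.002],1],
    [[0,0,0],[-0.003,0,0.002],1],
    [[0,0,0],[-0.003,0,0.002],1],
    [[0,0,0],[-0.003,0,-0.05],1],
    [[0,0,0],[-0.003,0,-0.1],1],
    [[0,0,0],[-0.003,0,-0.15],0],
    [[0,0,0],[-0.003,0,-0.15],0]
  ]
}}

```text
clock: 10.1
position: [0.4168, -0.0072, 0.1967]
ee_rot: [0.668, 0.744, 0.003, 0.001]
ft_force: [0.3, -0.1, -0.1]
grip_width: 0.603
grasp_force: 0.0
```

```bash
python3 -c "
from h import *
a=manip.camera('top');lids(a);cv2.imwrite('pics/top4.png',a)
print(delta([.42,.37,.2]).round(3),delta([.42,.37,.1]).round(3))"
```

```text
lid [152.  193.9] 252 (array([0.6206, 0.3233, 0.09  ]), np.float64(0.095), np.float64(40.2))
lid [141.5 231.1] 308 (array([0.5142, 0.3471, 0.09  ]), np.float64(0.0916), np.float64(111.7))
[ 0.375  0.045 -0.005] [0.374 0.045 0.095]
```

Request:
{"method": "jog_arm", "body": {
  "moves": [
    [[0,0,0],[0.06,0.005,0],0],
    [[0,0,0],[0.12,0.015,0],0],
    [[0,0,0],[0.18,0.02,0],0],
    [[0,0,0],[0.24,0.03,0],0],
    [[0,0,0],[0.3,0.04,0],0],
    [[0,0,0],[0.36,0.045,0],0],
    [[0,0,0],[0.39,0.045,0],0],
    [[0,0,0],[0.39,0.045,0.03],0],
    [[0,0,0],[0.39,0.045,0.06],0],
    [[0,0,0],[0.39,0.045,0.095],0],
    [[0,0,0],[0.39,0.045,0.095],0]
  ]
}}

```text
clock: 11.52
position: [0.4157, 0.383, 0.0946]
ee_rot: [0.668, 0.744, -0.004, 0.0]
ft_force: [-0.1, -0.4, 0.9]
grip_width: -0.002
grasp_force: 0.0
```

```bash
python3 -c "
from h import *
print(manip.camera('top').shape);pushway(147,215,14)"
```

```text
(420, 560, 3)
[-0.026  0.007 -0.003]
[-0.039 -0.003 -0.003]
[-0.054 -0.011 -0.003]
[-0.069 -0.018 -0.003]
[-0.085 -0.022 -0.003]
[-0.1   -0.025 -0.003]
[-0.115 -0.026 -0.003]
[-0.129 -0.025 -0.003]
[-0.142 -0.024 -0.003]
[-0.153 -0.021 -0.003]
[-0.164 -0.018 -0.003]
[-0.173 -0.015 -0.003]
[-0.181 -0.011 -0.003]
[-0.187 -0.008 -0.003]
```

Request:
{"method": "jog_arm", "body": {
  "moves": [
    [[0,0,0],[-0.013,0.007,-0.003],0],
    [[0,0,0],[-0.026,0.007,-0.003],0],
    [[0,0,0],[-0.039,-0.003,-0.003],0],
    [[0,0,0],[-0.054,-0.011,-0.003],0],
    [[0,0,0],[-0.069,-0.018,-0.003],0],
    [[0,0,0],[-0.085,-0.022,-0.003],0],
    [[0,0,0],[-0.1,-0.025,-0.003],0],
    [[0,0,0],[-0.115,-0.026,-0.003],0],
    [[0,0,0],[-0.129,-0.025,-0.003],0],
    [[0,0,0],[-0.142,-0.024,-0.003],0],
    [[0,0,0],[-0.153,-0.021,-0.003],0],
    [[0,0,0],[-0.164,-0.018,-0.003],0],
    [[0,0,0],[-0.173,-0.015,-0.003],0],
    [[0,0,0],[-0.181,-0.011,-0.003],0],
    [[0,0,0],[-0.187,-0.008,-0.003],0],
    [[0,0,0],[-0.187,-0.008,-0.003],0]
  ]
}}

```text
clock: 13.58
position: [0.4301, 0.1978, 0.1013]
ee_rot: [0.668, 0.744, 0.0, 0.0]
ft_force: [-0.3, -0.5, -0.8]
grip_width: -0.002
grasp_force: 0.0
```

Request:
{"method": "jog_arm", "body": {
  "moves": [
    [[0,0,0],[0.015,-0.01,0],0],
    [[0,0,0],[0.025,-0.05,-0.02],0.5],
    [[0,0,0],[0.025,-0.1,-0.05],1],
    [[0,0,0],[0.025,-0.1,-0.09],1],
    [[0,0,0],[0.025,-0.1,-0.09],1]
  ]
}}

```text
clock: 14.2
position: [0.3285, 0.2138, 0.1941]
ee_rot: [0.668, 0.745, 0.003, 0.0]
ft_force: [-0.8, 1.1, -0.7]
grip_width: 0.849
grasp_force: 0.0
```

```bash
python3 -c "
from h import *
a=manip.camera('top');cv2.imwrite('pics/top5.png',a);lids(a)
print(manip.get_obs()['position'],delta([.454,.26,.16]).round(3))"
```

```text
lid [140.7 229.1] 311 (array([0.5196, 0.3497, 0.09  ]), np.float64(0.0921), np.float64(107.9))
lid [171.7 252.1] 305 (array([0.4557, 0.2603, 0.09  ]), np.float64(0.0923), np.float64(181.0))
lid [266.8 267.2] 278 (array([ 0.4151, -0.0064,  0.09  ]), np.float64(0.2995), np.float64(243.7))
[0.32812474 0.2131146  0.19240446] [0.033 0.13  0.033]
```

Request:
{"method": "jog_arm", "body": {
  "moves": [
    [[0,0,0],[0.015,0.06,0],1],
    [[0,0,0],[0.033,0.12,0.01],1],
    [[0,0,0],[0.033,0.132,0.033],1],
    [[0,0,0],[0.033,0.132,0.033],1],
    [[0,0,0],[0.033,0.132,0.033],1]
  ],
  "force": 40
}}

```text
clock: 14.88
position: [0.4547, 0.2592, 0.1582]
ee_rot: [0.668, 0.744, -0.0, -0.0]
ft_force: [-0.5, 0.6, 0.2]
grip_width: 1.001
grasp_force: 0.0
```

```bash
python3 -c "
from h import *
print(delta([.456,.260,.058]).round(4))"
```

```text
[0.0007 0.0014 0.1002]
```

Request:
{"method": "jog_arm", "body": {
  "moves": [
    [[0,0,0],[0.001,0.001,0.05],1],
    [[0,0,0],[0.001,0.001,0.08],1],
    [[0,0,0],[0.001,0.001,0.1],1],
    [[0,0,0],[0.001,0.001,0.1],1],
    [[0,0,0],[0.001,0.001,0.1],0],
    [[0,0,0],[0.001,0.001,0.1],0],
    [[0,0,0],[0.001,0.001,0.1],0],
    [[0,0,0],[0.001,0.001,0.1],0],
    [[0,0,0],[0.001,0.001,0.1],0],
    [[0,0,0],[0.001,0.001,0.1],0],
    [[0,0,0],[0.001,0.001,0.07],0],
    [[0,0,0],[0.001,0.001,0.02],0],
    [[0,0,0],[0.001,0.001,-0.032],0],
    [[0,0,0],[0.001,0.001,-0.032],0],
    [[0,0,0],[0.001,0.001,-0.032],0]
  ],
  "force": 40
}}

```text
clock: 16.75
position: [0.4559, 0.2604, 0.1902]
ee_rot: [0.668, 0.744, 0.0, -0.0]
ft_force: [-0.2, -0.6, -2.3]
grip_width: 0.667
grasp_force: 44.0
```

```bash
python3 -c "
from h import *
y=.156-.058-.010
print(delta([.4148+.068*.1078+.0005,-.0075-.068*.9942,.19]).round(4))"
```

```text
[-3.30e-01 -6.93e-02  1.00e-04]
```

Request:
{"method": "jog_arm", "body": {
  "moves": [
    [[0,0,0],[-0.05,-0.012,0],0],
    [[0,0,0],[-0.1,-0.022,0],0],
    [[0,0,0],[-0.16,-0.033,0],0],
    [[0,0,0],[-0.22,-0.045,0],0],
    [[0,0,0],[-0.28,-0.06,0],0],
    [[0,0,0],[-0.32,-0.068,0],0],
    [[0,0,0],[-0.33,-0.069,0],0],
    [[0,0,0],[-0.33,-0.069,0],0],
    [[0,0,0],[-0.33,-0.069,0.05],0],
    [[0,0,0],[-0.33,-0.069,0.09],0],
    [[0,0,0],[-0.33,-0.069,0.115],0],
    [[0,0,0],[-0.33,-0.069,0.125],0],
    [[0,0,0],[-0.33,-0.069,0.135],0],
    [[0,0,0],[-0.33,-0.069,0.142],0],
    [[0,0,0],[-0.33,-0.069,0.146],0],
    [[0,0,0],[-0.33,-0.069,0.146],0]
  ]
}}

```text
clock: 18.75
position: [0.4233, -0.075, 0.0444]
ee_rot: [0.668, 0.744, 0.0, -0.0]
ft_force: [-0.1, -0.2, -1.9]
grip_width: 0.669
grasp_force: 44.0
```

```bash
python3 -c "
from h import *
print(delta([.4148+.058*.1078+.0005,-.0075-.058*.9942,.0435]).round(4))"
```

```text
[ 0.01   -0.0006  0.0009]
```

Request:
{"method": "jog_arm", "body": {
  "moves": [
    [[0,0,0],[0.003,0,0.001],0],
    [[0,0,0],[0.006,0,0.001],0],
    [[0,0,0],[0.009,0,0.001],0],
    [[0,0,0],[0.011,0,0.001],0],
    [[0,0,0],[0.011,0,0.001],0]
  ]
}}

```text
clock: 19.38
position: [0.4222, -0.0644, 0.0434]
ee_rot: [0.668, 0.744, -0.0, 0.0]
ft_force: [0.3, -2.8, -1.7]
grip_width: 0.666
grasp_force: 44.0
```

Request:
{"method": "jog_arm", "body": {
  "moves": [
    [[0,0,0],[0.002,0,0],0],
    [[0,0,0],[0.002,0,0.001],0],
    [[0,0,0],[0,0,0.002],0],
    [[0,0,0],[0,0,0.002],1],
    [[0,0,0],[0,0,0.002],1],
    [[0,0,0],[0,0,0.002],1],
    [[0,0,0],[0,0,0.002],1],
    [[0,0,0],[0,0,-0.05],1],
    [[0,0,0],[0,0,-0.1],1],
    [[0,0,0],[0,0,-0.155],0],
    [[0,0,0],[0,0,-0.155],0]
  ]
}}

```text
clock: 20.75
position: [0.4241, -0.064, 0.202]
ee_rot: [0.668, 0.744, 0.003, 0.002]
ft_force: [-0.1, 0.2, -0.5]
grip_width: 0.604
grasp_force: 0.0
```

```bash
python3 -c "
from h import *
a=manip.camera('top');lids(a);cv2.imwrite('pics/top6.png',a)
print(delta([.416,.386,.2]).round(3),delta([.416,.386,.098]).round(3))"
```

```text
lid [140.7 229.1] 310 (array([0.5198, 0.3496, 0.09  ]), np.float64(0.0921), np.float64(107.9))
[0.448 0.042 0.   ] [0.448 0.041 0.102]
```

Request:
{"method": "jog_arm", "body": {
  "moves": [
    [[0,0,0],[0.06,0.005,0],0],
    [[0,0,0],[0.12,0.015,0],0],
    [[0,0,0],[0.18,0.02,0],0],
    [[0,0,0],[0.24,0.025,0],0],
    [[0,0,0],[0.3,0.03,0],0],
    [[0,0,0],[0.36,0.035,0],0],
    [[0,0,0],[0.42,0.04,0],0],
    [[0,0,0],[0.452,0.042,0],0],
    [[0,0,0],[0.452,0.042,0.03],0],
    [[0,0,0],[0.452,0.042,0.06],0],
    [[0,0,0],[0.452,0.042,0.102],0],
    [[0,0,0],[0.452,0.042,0.102],0]
  ]
}}

```text
clock: 22.3
position: [0.4129, 0.3875, 0.0921]
ee_rot: [0.668, 0.744, -0.004, 0.0]
ft_force: [0.1, 0.5, 0.8]
grip_width: 0.002
grasp_force: 0.0
```

```bash
python3 -c "
from h import *
print(manip.camera('top').shape);pushway(145,215,14)"
```

```text
(420, 560, 3)
[-0.026  0.012 -0.005]
[-0.04   0.002 -0.005]
[-0.055 -0.007 -0.005]
[-0.071 -0.014 -0.005]
[-0.087 -0.019 -0.005]
[-0.102 -0.022 -0.005]
[-0.117 -0.023 -0.005]
[-0.132 -0.023 -0.005]
[-0.145 -0.022 -0.005]
[-0.157 -0.019 -0.005]
[-0.168 -0.016 -0.005]
[-0.177 -0.013 -0.005]
[-0.185 -0.009 -0.005]
[-0.192 -0.006 -0.005]
```

Request:
{"method": "jog_arm", "body": {
  "moves": [
    [[0,0,0],[-0.013,0.012,-0.005],0],
    [[0,0,0],[-0.026,0.012,-0.005],0],
    [[0,0,0],[-0.04,0.002,-0.005],0],
    [[0,0,0],[-0.055,-0.007,-0.005],0],
    [[0,0,0],[-0.071,-0.014,-0.005],0],
    [[0,0,0],[-0.087,-0.019,-0.005],0],
    [[0,0,0],[-0.102,-0.022,-0.005],0],
    [[0,0,0],[-0.117,-0.023,-0.005],0],
    [[0,0,0],[-0.132,-0.023,-0.005],0],
    [[0,0,0],[-0.145,-0.022,-0.005],0],
    [[0,0,0],[-0.157,-0.019,-0.005],0],
    [[0,0,0],[-0.168,-0.016,-0.005],0],
    [[0,0,0],[-0.177,-0.013,-0.005],0],
    [[0,0,0],[-0.185,-0.009,-0.005],0],
    [[0,0,0],[-0.191,-0.006,-0.005],0],
    [[0,0,0],[-0.191,-0.006,-0.005],0]
  ]
}}

```text
clock: 24.35
position: [0.43, 0.1988, 0.1013]
ee_rot: [0.668, 0.744, 0.0, 0.0]
ft_force: [0.5, 0.3, -0.4]
grip_width: -0.003
grasp_force: 0.0
```

Request:
{"method": "jog_arm", "body": {
  "moves": [
    [[0,0,0],[0.015,-0.01,0],0],
    [[0,0,0],[0.025,-0.05,-0.02],0.5],
    [[0,0,0],[0.025,-0.1,-0.05],1],
    [[0,0,0],[0.025,-0.1,-0.09],1],
    [[0,0,0],[0.025,-0.1,-0.09],1]
  ]
}}

```text
clock: 24.98
position: [0.3284, 0.2148, 0.1941]
ee_rot: [0.667, 0.745, 0.003, 0.0]
ft_force: [0.9, 0.5, -0.4]
grip_width: 0.842
grasp_force: 0.0
```

```bash
python3 -c "
from h import *
a=manip.camera('top');cv2.imwrite('pics/top7.png',a);lids(a)
print(manip.get_obs()['position'],delta([.456,.26,.16]).round(3))"
```

```text
lid [171.2 252.3] 307 (array([0.4552, 0.2615, 0.09  ]), np.float64(0.0928), np.float64(180.3))
lid [286.9 264.7] 272 (array([ 0.4225, -0.0626,  0.09  ]), np.float64(0.348), np.float64(248.9))
lid [266.7 267.1] 278 (array([ 0.4154, -0.006 ,  0.09  ]), np.float64(0.299), np.float64(243.7))
[0.3279987  0.21412366 0.19238792] [0.032 0.132 0.033]
```

Red-band tin is at (0.455, 0.2615).

Request:
{"method": "jog_arm", "body": {
  "moves": [
    [[0,0,0],[0.015,0.06,0],1],
    [[0,0,0],[0.033,0.12,0.01],1],
    [[0,0,0],[0.034,0.132,0.033],1],
    [[0,0,0],[0.034,0.132,0.033],1],
    [[0,0,0],[0.034,0.132,0.083],1],
    [[0,0,0],[0.034,0.132,0.115],1],
    [[0,0,0],[0.034,0.132,0.133],1],
    [[0,0,0],[0.034,0.132,0.133],1],
    [[0,0,0],[0.034,0.132,0.133],1]
  ],
  "force": 40
}}

```text
clock: 26.15
position: [0.4558, 0.2619, 0.0597]
ee_rot: [0.668, 0.744, 0.001, 0.0]
ft_force: [-0.3, 0.3, -0.4]
grip_width: 1.0
grasp_force: 0.0
```

```bash
python3 -c "
from h import *
print(delta([.456,.261,.058]).round(4))"
```

```text
[-0.001   0.0001  0.0017]
```

Request:
{"method": "jog_arm", "body": {
  "moves": [
    [[0,0,0],[0,0,0.001],0],
    [[0,0,0],[0,0,0.001],0],
    [[0,0,0],[0,0,0.001],0],
    [[0,0,0],[0,0,0.001],0],
    [[0,0,0],[0,0,0.001],0],
    [[0,0,0],[0,0,0.001],0],
    [[0,0,0],[0,0,-0.03],0],
    [[0,0,0],[0,0,-0.08],0],
    [[0,0,0],[0,0,-0.131],0],
    [[0,0,0],[0,0,-0.131],0],
    [[0,0,0],[0,0,-0.131],0]
  ],
  "force": 40
}}

```text
clock: 27.52
position: [0.4547, 0.2612, 0.1888]
ee_rot: [0.668, 0.744, -0.0, -0.0]
ft_force: [-0.5, -0.7, -3.0]
grip_width: 0.665
grasp_force: 43.9
```

```bash
python3 -c "
from h import *
print(delta([.4148+.126*.1078+.0005,-.0075-.126*.9942,.19]).round(4))"
```

```text
[-0.3889 -0.0682 -0.0012]
```

Request:
{"method": "jog_arm", "body": {
  "moves": [
    [[0,0,0],[-0.05,-0.01,0],0],
    [[0,0,0],[-0.1,-0.02,0],0],
    [[0,0,0],[-0.16,-0.03,0],0],
    [[0,0,0],[-0.22,-0.04,0],0],
    [[0,0,0],[-0.28,-0.05,0],0],
    [[0,0,0],[-0.34,-0.06,0],0],
    [[0,0,0],[-0.38,-0.067,0],0],
    [[0,0,0],[-0.389,-0.068,0],0],
    [[0,0,0],[-0.389,-0.068,0],0],
    [[0,0,0],[-0.389,-0.068,0.05],0],
    [[0,0,0],[-0.389,-0.068,0.09],0],
    [[0,0,0],[-0.389,-0.068,0.115],0],
    [[0,0,0],[-0.389,-0.068,0.125],0],
    [[0,0,0],[-0.389,-0.068,0.135],0],
    [[0,0,0],[-0.389,-0.068,0.14],0],
    [[0,0,0],[-0.389,-0.068,0.145],0],
    [[0,0,0],[-0.389,-0.068,0.145],0]
  ]
}}

```text
clock: 29.65
position: [0.4294, -0.1326, 0.0443]
ee_rot: [0.668, 0.744, 0.0, -0.0]
ft_force: [0.3, -0.5, -1.7]
grip_width: 0.668
grasp_force: 43.9
```

```bash
python3 -c "
from h import *
print(delta([.4148+.116*.1078+.0005,-.0075-.116*.9942,.0435]).round(4))"
```

```text
[ 0.0099 -0.0006  0.0008]
```

Request:
{"method": "jog_arm", "body": {
  "moves": [
    [[0,0,0],[0.003,0,0.001],0],
    [[0,0,0],[0.006,0,0.001],0],
    [[0,0,0],[0.009,0,0.001],0],
    [[0,0,0],[0.011,0,0.001],0],
    [[0,0,0],[0.011,0,0.001],0]
  ]
}}

```text
clock: 30.28
position: [0.4286, -0.1229, 0.0436]
ee_rot: [0.668, 0.744, -0.0, 0.001]
ft_force: [0.2, -6.1, -1.6]
grip_width: 0.667
grasp_force: 43.9
```

Request:
{"method": "jog_arm", "body": {
  "moves": [
    [[0,0,0],[-0.001,0,0.001],0],
    [[0,0,0],[-0.001,0,0.002],1],
    [[0,0,0],[-0.001,0,0.002],1],
    [[0,0,0],[-0.001,0,0.002],1],
    [[0,0,0],[-0.001,0,0.002],1],
    [[0,0,0],[-0.001,0,-0.04],1],
    [[0,0,0],[-0.001,0,-0.08],1],
    [[0,0,0],[-0.001,0,-0.08],0],
    [[0,0,0],[-0.001,0,-0.08],0]
  ]
}}

```text
clock: 31.4
position: [0.4281, -0.1224, 0.1228]
ee_rot: [0.668, 0.744, 0.0, -0.0]
ft_force: [-0.1, 0.4, 0.1]
grip_width: 0.604
grasp_force: 0.0
```

```bash
python3 -c "
from h import *
a=manip.camera('top');lids(a);cv2.imwrite('pics/top8.png',a);s=manip.camera('scene')
cv2.imwrite('pics/scene8.png',s)
print(delta([.454,-.367,.125]).round(3),delta([.454,-.367,.045]).round(3))"
```

```text
lid [286.2 264.5] 247 (array([ 0.423 , -0.0605,  0.09  ]), np.float64(0.3459), np.float64(248.8))
lid [266.7 267.1] 277 (array([ 0.4153, -0.0061,  0.09  ]), np.float64(0.2991), np.float64(243.7))
[-0.246 -0.    -0.003] [-0.246 -0.     0.077]
```

Request:
{"method": "jog_arm", "body": {
  "moves": [
    [[0,0,0],[-0.06,0,-0.003],0],
    [[0,0,0],[-0.12,0,-0.003],0],
    [[0,0,0],[-0.18,0,-0.003],0],
    [[0,0,0],[-0.24,0,-0.003],0],
    [[0,0,0],[-0.25,0,-0.003],0],
    [[0,0,0],[-0.25,0,-0.003],0],
    [[0,0,0],[-0.25,0,0.03],0],
    [[0,0,0],[-0.25,0,0.06],0],
    [[0,0,0],[-0.25,0,0.077],0],
    [[0,0,0],[-0.25,0,0.077],0]
  ]
}}

```text
clock: 32.75
position: [0.4552, -0.3698, 0.0455]
ee_rot: [0.667, 0.745, 0.0, -0.001]
ft_force: [0.1, -0.1, 0.1]
grip_width: 0.001
grasp_force: 0.0
```

```bash
python3 -c "
from h import *
c=np.array([.4315,-.160]);u=np.array([-.1078,.9942])
print(delta([*(c+u*(.185-.174-.012-.011)),.045]).round(3))
a=manip.camera('top');crop('top',245,235,395,290,5,'pics/c9.png',a)"
```

```text
[ 0.199 -0.001  0.001]
```

View pics/c9.png

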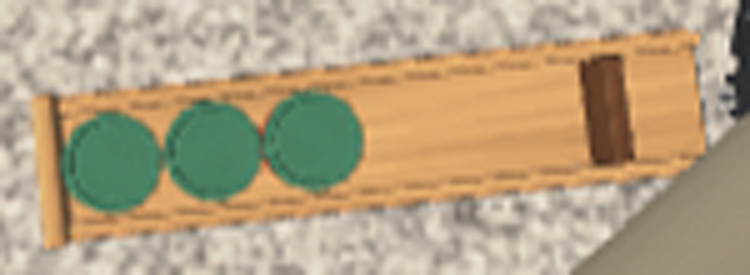

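The three lids stand in one row against the wall, at (112,162), (212,150) and (313,140). The stop is still open at (607,110), so I'll push it now.

Request:
{"method": "jog_arm", "body": {
  "moves": [
    [[0,0,0],[0.015,0,0],0],
    [[0,0,0],[0.03,0,0],0],
    [[0,0,0],[0.045,0,0],0],
    [[0,0,0],[0.06,0,0],0],
    [[0,0,0],[0.075,0,0],0],
    [[0,0,0],[0.09,0,0],0],
    [[0,0,0],[0.105,0,0],0],
    [[0,0,0],[0.12,0,0],0],
    [[0,0,0],[0.135,0,0],0],
    [[0,0,0],[0.15,0,0],0],
    [[0,0,0],[0.162,0,0],0],
    [[0,0,0],[0.172,0,0],0],
    [[0,0,0],[0.18,0,0],0],
    [[0,0,0],[0.185,0,0],0],
    [[0,0,0],[0.188,0,0],0],
    [[0,0,0],[0.188,0,0],0]
  ]
}}

```text
clock: 34.8
position: [0.4351, -0.184, 0.0463]
ee_rot: [0.668, 0.744, 0.0, -0.0]
ft_force: [0.4, -0.9, 0.1]
grip_width: 0.002
grasp_force: 0.0
```

Request:
{"method": "jog_arm", "body": {
  "moves": [
    [[0,0,0],[0.003,0,0],0],
    [[0,0,0],[0.005,0,0],0],
    [[0,0,0],[0.006,0,0],0],
    [[0,0,0],[0.006,0,0],0]
  ]
}}

```text
clock: 35.3
position: [0.4345, -0.1782, 0.0463]
ee_rot: [0.668, 0.744, 0.0, -0.0]
ft_force: [0.2, -0.1, 0.0]
grip_width: 0.001
grasp_force: 0.3
```

Request:
{"method": "jog_arm", "body": {
  "moves": [
    [[0,0,0],[0.002,0,0],0],
    [[0,0,0],[0.004,0,0],0],
    [[0,0,0],[0.005,0,0],0]
  ]
}}

```text
clock: 35.67
position: [0.4339, -0.1732, 0.0463]
ee_rot: [0.668, 0.744, 0.0, -0.0]
ft_force: [0.6, -1.4, -0.1]
grip_width: -0.0
grasp_force: 0.8
```

Request:
{"method": "jog_arm", "body": {
  "moves": [
    [[0,0,0],[0.002,0,0],0],
    [[0,0,0],[0.003,0,0],0]
  ]
}}

```text
clock: 35.92
position: [0.4338, -0.1721, 0.0464]
ee_rot: [0.668, 0.744, -0.001, 0.001]
ft_force: [4.0, -12.1, -7.2]
grip_width: 0.001
grasp_force: 6.1
```

```bash
python3 -c "
from h import *
crop('top',245,235,395,290,5,'pics/c10.png')"
```

```text
(no output)
```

View pics/c10.png

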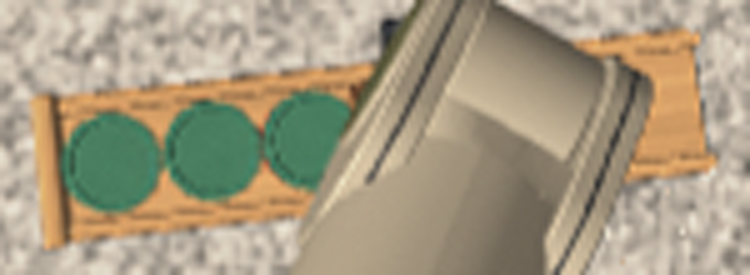

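The stop has met the row (12 N); its edge shows at (357,95), against the third lid. I'll press a touch more, then back off.

Request:
{"method": "jog_arm", "body": {
  "moves": [
    [[0,0,0],[0.001,0,0],0],
    [[0,0,0],[0.002,0,0],0],
    [[0,0,0],[0.002,0,0],0]
  ]
}}

```text
clock: 36.35
position: [0.4337, -0.172, 0.0465]
ee_rot: [0.669, 0.743, -0.001, 0.003]
ft_force: [6.4, -17.6, -10.0]
grip_width: 0.006
grasp_force: 9.0
```

Request:
{"method": "jog_arm", "body": {
  "moves": [
    [[0,0,0],[-0.005,0,0],0],
    [[0,0,0],[-0.03,0,0],0],
    [[0,0,0],[-0.04,0,-0.04],0],
    [[0,0,0],[-0.04,0,-0.1],0],
    [[0,0,0],[-0.04,0,-0.15],0],
    [[0,0,0],[-0.04,0,-0.15],0]
  ]
}}

```text
clock: 37.1
position: [0.4393, -0.2083, 0.1994]
ee_rot: [0.668, 0.744, 0.002, 0.002]
ft_force: [-0.3, 0.4, -1.0]
grip_width: -0.001
grasp_force: 0.0
```

```bash
python3 -c "
from h import *
print(delta([.45,.0,.2]).round(3),delta([.414,.386,.2]).round(3),delta([.414,.386,.1]).round(3))"
```

```text
[ 0.206  0.033 -0.   ] [0.594 0.039 0.   ] [0.593 0.039 0.1  ]
```

Now the last push, to bring the timer to the front.

Request:
{"method": "jog_arm", "body": {
  "moves": [
    [[0,0,0],[0.06,0.005,0],0],
    [[0,0,0],[0.12,0.01,0],0],
    [[0,0,0],[0.18,0.015,0],0],
    [[0,0,0],[0.24,0.02,0],0],
    [[0,0,0],[0.3,0.023,0],0],
    [[0,0,0],[0.36,0.027,0],0],
    [[0,0,0],[0.42,0.03,0],0],
    [[0,0,0],[0.48,0.034,0],0],
    [[0,0,0],[0.54,0.037,0],0],
    [[0,0,0],[0.594,0.039,0],0],
    [[0,0,0],[0.594,0.039,0],0],
    [[0,0,0],[0.594,0.039,0.05],0],
    [[0,0,0],[0.594,0.039,0.1],0],
    [[0,0,0],[0.594,0.039,0.1],0]
  ]
}}

```text
clock: 38.85
position: [0.4102, 0.3836, 0.0925]
ee_rot: [0.668, 0.744, -0.004, 0.0]
ft_force: [0.1, -0.4, 1.5]
grip_width: 0.001
grasp_force: 0.0
```

```bash
python3 -c "
from h import *
crop('top',78,140,248,285,4.5,'pics/c11.png');crop('top',245,235,395,290,5,'pics/c12.png')
pushway(145,210,14)"
```

```text
[-0.024  0.014 -0.003]
[-0.037  0.004 -0.003]
[-0.051 -0.004 -0.003]
[-0.065 -0.011 -0.003]
[-0.08  -0.016 -0.003]
[-0.094 -0.02  -0.003]
[-0.108 -0.021 -0.003]
[-0.121 -0.022 -0.003]
[-0.134 -0.021 -0.003]
[-0.145 -0.02  -0.003]
[-0.155 -0.017 -0.003]
[-0.164 -0.015 -0.003]
[-0.172 -0.012 -0.003]
[-0.178 -0.009 -0.003]
```

View pics/c12.png

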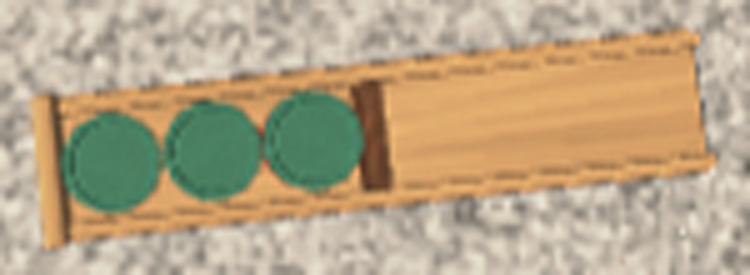

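The stop at (372,135) touches the third lid and the tins touch each other, so the row is snug.

Request:
{"method": "jog_arm", "body": {
  "moves": [
    [[0,0,0],[-0.012,0.014,-0.003],0],
    [[0,0,0],[-0.024,0.014,-0.003],0],
    [[0,0,0],[-0.037,0.004,-0.003],0],
    [[0,0,0],[-0.051,-0.004,-0.003],0],
    [[0,0,0],[-0.065,-0.011,-0.003],0],
    [[0,0,0],[-0.08,-0.016,-0.003],0],
    [[0,0,0],[-0.094,-0.02,-0.003],0],
    [[0,0,0],[-0.108,-0.021,-0.003],0],
    [[0,0,0],[-0.121,-0.022,-0.003],0],
    [[0,0,0],[-0.134,-0.021,-0.003],0],
    [[0,0,0],[-0.145,-0.02,-0.003],0],
    [[0,0,0],[-0.155,-0.017,-0.003],0],
    [[0,0,0],[-0.164,-0.015,-0.003],0],
    [[0,0,0],[-0.172,-0.012,-0.003],0],
    [[0,0,0],[-0.178,-0.009,-0.003],0],
    [[0,0,0],[-0.178,-0.009,-0.003],0]
  ]
}}

```text
clock: 40.95
position: [0.423, 0.2081, 0.0993]
ee_rot: [0.668, 0.744, -0.0, 0.0]
ft_force: [-0.4, 0.4, -0.2]
grip_width: 0.002
grasp_force: 0.0
```

Request:
{"method": "jog_arm", "body": {
  "moves": [
    [[0,0,0],[0.02,0,0],0],
    [[0,0,0],[0.02,-0.05,-0.03],0],
    [[0,0,0],[0.02,-0.11,-0.06],0],
    [[0,0,0],[0.02,-0.14,-0.06],0],
    [[0,0,0],[0.02,-0.14,-0.06],0]
  ]
}}

```text
clock: 41.58
position: [0.2795, 0.2148, 0.1599]
ee_rot: [0.666, 0.746, 0.001, -0.0]
ft_force: [0.6, 0.9, 0.3]
grip_width: -0.002
grasp_force: 0.0
```

```bash
python3 -c "
from h import *
crop('top',78,140,248,285,4.5,'pics/c13.png');cv2.imwrite('pics/scene13.png',manip.camera('scene'));print(manip.get_obs()['position'])"
```

```text
[0.28140336 0.21441695 0.15968766]
```

View pics/c13.png

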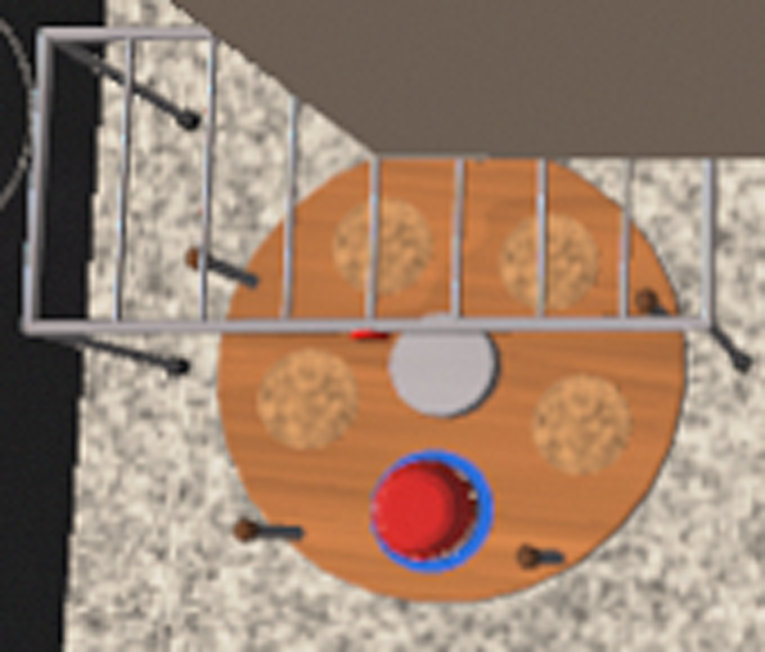

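The blue disc and timer are at (433,511), close to straight out. The four empty discs are at (308,400), (382,246), (549,262) and (582,425).

Run:
```python
from h import *
P=lambda x,y,z:at_z('top',[[(x+.5)/4.5-.5+78,(y+.5)/4.5-.5+140]],z)[0][:2]
Q=np.array([P(*q,.03) for q in[(433,511),(582,425),(549,262),(382,246),(308,400)]])
# rigid fit: Q_k = c + .095*e^{i(th+72k)}
q=Q@[1,1j]; k=np.arange(5); c=q.mean(); th=np.angle(((q-c)*np.exp(-1j*np.radians(72)*k)).sum(),deg=True)%360
print('centre',c,'blue angle',th,np.abs(q-c))
for a,b in[((25,326,.205),(712,324,.205)),((180,367,.004),(741,363,.004))]:
    a,b=P(*a),P(*b); d=a-b; print(a,b,(a+b)/2,np.linalg.norm(d),'yaw',np.degrees(np.arctan2(-d[0],d[1])))
a,b=P(183,367,0),P(190,120,0); print('leg dir',b-a,np.degrees(np.arctan2(*(b-a)[::-1])))
# hub-line: disc vs hub
# scene: wire yaw from front wire silver pixels via leg-top ends on m1 crop
f=lambda x,y:at_z('scene',[[(x/.85+.5)/4-.5+165,(y/.85+.5)/4-.5+115]],.205)[0]
a,b=f(35,43),f(294,178); print('scene',a,b,(a+b)/2,np.degrees(np.arctan2(-(a-b)[0],(a-b)[1])))
```

```text
centre (0.5487060972949968+0.26242654341513244j) blue angle 175.1047606064419 [0.09462165 0.09522749 0.09496704 0.0953102  0.0954158 ]
[0.55211243 0.45521826] [0.55605079 0.0705323 ] [0.55408161 0.26287528] 0.3847061237272763 yaw 0.5865664023896537
[0.55099372 0.45085018] [0.55627122 0.07324859] [0.55363247 0.26204939] 0.377638466034574 yaw 0.8007355305001241
leg dir [0.17122711 0.00535398] 1.79095701666787
scene [0.55304427 0.45393477 0.205     ] [0.55396857 0.07077749 0.205     ] [0.55350642 0.26235613 0.205     ] 0.1382157289313678
```

```bash
python3 -c "
from h import *
for p in([.424,.235,.16],[.424,.235,.1],[.424,.215,.1],[.428,.205,.1],[.432,.1966,.1]): print(delta(p).round(4))"
```

```text
[ 0.0049  0.144  -0.0002]
[0.0048 0.1439 0.0598]
[-0.015   0.1417  0.0598]
[-0.0254  0.1446  0.0598]
[-0.0342  0.1477  0.0598]
```

Request:
{"method": "jog_arm", "body": {
  "moves": [
    [[0,0,0],[0.005,0.05,0],0],
    [[0,0,0],[0.005,0.1,0],0],
    [[0,0,0],[0.005,0.144,0],0],
    [[0,0,0],[0.005,0.144,0.03],0],
    [[0,0,0],[0.005,0.144,0.06],0],
    [[0,0,0],[0.005,0.144,0.06],0],
    [[0,0,0],[-0.005,0.143,0.06],0],
    [[0,0,0],[-0.012,0.142,0.06],0],
    [[0,0,0],[-0.018,0.143,0.06],0],
    [[0,0,0],[-0.022,0.144,0.06],0],
    [[0,0,0],[-0.026,0.145,0.06],0],
    [[0,0,0],[-0.03,0.146,0.06],0],
    [[0,0,0],[-0.03,0.146,0.06],0]
  ]
}}

```text
clock: 43.3
position: [0.4297, 0.1989, 0.0992]
ee_rot: [0.668, 0.744, -0.0, 0.0]
ft_force: [0.7, -0.6, 0.4]
grip_width: 0.002
grasp_force: 0.0
```

```bash
python3 -c "
from h import *
print(delta([.432,.1966,.1]).round(4))"
```

```text
[-0.0025  0.0021 -0.0008]
```

Request:
{"method": "jog_arm", "body": {
  "moves": [
    [[0,0,0],[-0.001,0.001,0],0],
    [[0,0,0],[-0.002,0.002,0],0],
    [[0,0,0],[-0.0025,0.002,0],0],
    [[0,0,0],[-0.0025,0.002,0],0]
  ]
}}

```text
clock: 43.8
position: [0.4319, 0.1971, 0.0993]
ee_rot: [0.668, 0.744, 0.0, 0.0]
ft_force: [0.9, 0.9, 0.5]
grip_width: -0.001
grasp_force: 0.4
```

Request:
{"method": "jog_arm", "body": {
  "moves": [
    [[0,0,0],[0.02,0,0],0],
    [[0,0,0],[0.02,-0.05,-0.03],0],
    [[0,0,0],[0.02,-0.11,-0.06],0],
    [[0,0,0],[0.02,-0.14,-0.06],0],
    [[0,0,0],[0.02,-0.14,-0.06],0],
    [[0,0,0],[0.02,-0.14,-0.06],0]
  ]
}}

```text
clock: 44.55
position: [0.291, 0.2026, 0.1596]
ee_rot: [0.668, 0.744, 0.0, 0.0]
ft_force: [-0.7, 0.5, -0.0]
grip_width: -0.0
grasp_force: 0.0
```

```bash
python3 -c "
from h import *
a=manip.camera('top');cv2.imwrite('pics/top14.png',a);b=np.zeros((600,765,3),np.uint8)
crop('top',78,140,248,285,4.1,'pics/a.png',a);crop('scene',165,115,345,290,4,'pics/b.png')
crop('top',78,140,248,285,4.5,'pics/c14.png',a)"
```

```text
(no output)
```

View pics/c14.png

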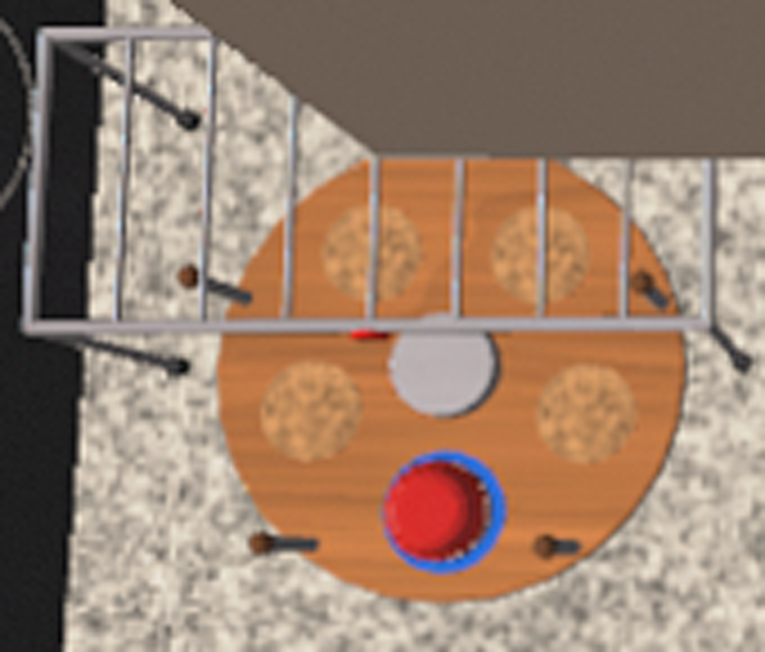

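The timer now stands at (444,512), straight in front of the hub at (443,366), and the other discs lie evenly round it. I'll check the angle and the rest of the worktop.

Run:
```python
from h import *
P=lambda x,y,z:at_z('top',[[(x+.5)/4.5-.5+78,(y+.5)/4.5-.5+140]],z)[0][:2]
Q=np.array([P(*q,.03) for q in[(444,512),(587,413),(540,255),(372,252),(311,411)]])
q=Q@[1,1j]; k=np.arange(5); c=q.mean(); print(c,np.angle(((q-c)*np.exp(-1j*np.radians(72)*k)).sum(),deg=True)%360)
cv2.imwrite('pics/fin.png',manip.camera('scene'))
```

```text
(0.5488395227972731+0.26243059082195663j) 179.77492241777117
```

View pics/fin.png

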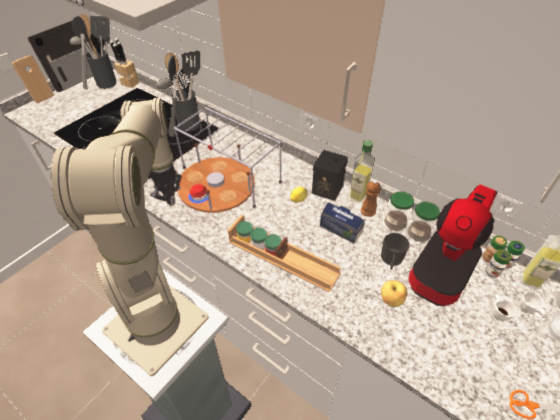

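The final picture shows three upright tins snug in the rack at (244–276, 229–243), the timer at (199,190) facing out, and the bystanders where they were. The timer's angle is within about 1° of straight out.

```bash
python3 -c "
from workcell import manip
print(manip.hand_in())"
```

```text
the job is handed in; nothing more can be done
None
```

The job is handed in at about 45 s: the three tins present are upright and snug between the rack's end wall and the end stop, the timer faces straight out of the front to within about 1°, and nothing else on the worktop was touched.

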